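Stow a slide carrier plate in the matching rack bay and lock it

ROBOT

A 6-joint arm with a two-finger parallel gripper is mounted at the origin on the work surface; the furniture and walls round the work are solid. World frame = base frame: x ahead of the robot, y to its left, z up, the work surface at z = 0. Lengths are in mm, angles in rad, forces in N, time in s.
With the tool pointing down it reaches from about 225 to 725 mm from the base axis. Payload 3.1 kg.
Tool frame: the origin (TCP) lies midway between the tips of the shut fingers; the grasp point (between the pads) lies 19 mm behind it; z points along the fingers, y is the direction in which the jaws open and shut (so a half turn about z gives the same grasp; the last joint's range is limited). The gripper opens to 85 mm and grips with 20 to 120 N. Pads are 22 mm wide; open, the fingers measure 114 mm over their backs; the gripper's body (76 mm by 85 mm) begins 54 mm behind the grasp point. The pads swing forward as they close: fully open they stand 13 mm farther back than shut.
Start: joints at [-1.325, 0.048, 0.099, 1.622, 0, 1.443], TCP at [191.691, -488.745, 231.312] pointing down, gripper open.
Joint ranges: [-2.91, 2.91], [-0.99, 1.94], [-1.21, 1.42], [-2.12, 2.29], [-1.49, 1.47], [-3.14, 3.14]. Speed limits (rad/s): [2.79, 2.79, 3.14, 3.14, 3.14, 3.14].

INTERFACE

Orientations are given as [roll, pitch, yaw] about the fixed x, y, z axes, in that order (R = Rz(yaw) Ry(pitch) Rx(roll)).
In Python, from cell import observe, read_camera, camera_info, job_done gives the robot as it stands. The module is installed in compiled form; this text tells all that it offers.
- The arm moves only by the tool servo_tool, never from a script. Its argument "increments" is a list of rows, each a list of 4 numbers: the shift along the tool's x, y, z in m, then the turn about the tool's z in rad. In form: [[x, y, z, twist], ...]. A call has 1 to 8 rows; each row shifts and turns the commanded pose from where the row before left it, along the tool's axes as they then stand; what a row does not reach is not made up. A row lasts 1/8 s, in which the tool goes at most 62.5 mm and 10.7 degrees, less where a joint would pass 70% of its speed; a pose out of reach is approached as far as the arm can. A call is refused whole if a number of a shift passes 0.0625 or a number of a turn 0.188, either way. A call with a gripper value outside its range is refused whole. "fingers" is the opening, from 0 (shut) to 1 (fully open), set as the call begins (left out, the last holds). The fingers move at their own pace and stop on an object; the grip force is fixed at half the most. Time passes only in rows, so rows that do not move let the fingers close. It gives the time, the measured TCP pose, the force and the opening at its end, in the units of the state.
- observe(): the state, without advancing time (a new reading comes with each control period).
- read_camera(name): name is "scene" or "side" or "wrist"; returns the picture (480x640x3 uint8, blue, green, red); there is no depth.
- camera_info(name): a dict with "fx", "fy", "cx", "cy" (pixels), "k1" (the pictures are not rectified: a ray, as slopes to the right and down, at radius r is drawn at 1 + k1 r^2 times it, then the intrinsics apply), "xyz" and "rotation" of the camera in the world. Camera axes: x right, y up, looking along -z (the intrinsics and any distortion apply to the point x, -y, -z); pixel columns grow to the right and rows downward; lengths in mm; the calibration is good to about 2 mm. A picture is of the moment at which its call begins: read the wrist's pose just before it. camera_info takes no time and is no camera call; for the wrist camera it gives the pose at the moment of the call.
- job_done(): hands the job in, once; it reports no verdict.
The state is a dict: "time": time; "joint_positions": joint angles; "joint_vel": joint speeds; "tau": joint torques, N m; "tool_pos": TCP position; "eef_rot": TCP orientation; "force": force on the tool from outside, world axes, zero at the start; "wrist_torque": the same for the moment, N m; "gripper_width": finger opening in mm.
Only numpy, scipy, OpenCV 4.12 (cv2) and the standard library are available. Lean on these libraries where they do the work, as an engineer would, in place of code of your own. Each camera call takes 0.05 s, during which the arm holds its last target. There are 200 camera calls.

TASK

Without lifting it, push the slide carrier plate flat along the bench into the one bay of the rack whose slot height matches the plate's thickness (not the slot it cannot enter, nor the much too high one), groove parallel to the rack, until it is fully home against the back wall. Then press that bay's lock knob fully down so that its pin enters the plate's groove. Leave the other two knobs up, and do not disturb the timer, the tape or the cup.

Things in the scene. Friction and masses are not known exactly. Their poses are not given: they have to be found in the camera images.
- carrier_plate: loose bare-metal plate flat on the bench before the rack, 80 mm (x) by 100 mm (y) by 18 mm thick, about 0.35 kg, two glass slides sunk in its top; a groove 18 mm wide, 8 mm deep runs along y across the middle of its top. Either 100 mm edge may go in first. Origin: centre of its underside; z up. Its x may start up to 0.35 rad off the bays' x
- rack_rail: aluminium rail, 406 x 20 x 30 mm, fixed along the back of the three bays (134 mm apart); origin under its centre. All bays: no floor (the plate slides on the bench), 108 mm between the cheeks, back wall 81 mm behind the mouth. The first 30 mm have no roof, and there the cheeks flare to 123 mm
- bay_mid: one of the rack's three plain grey bays (fixed): a roof on two cheeks, one slot 21 mm high open to the robot, roof top at 27 mm. Origin: centre of the mouth, on the bench; x straight into the slot, y left along the rack, z up. This slot fits the plate. Plate home: its centre is 40 to 41 mm behind the mouth, its outer edge flush with the mouth.
- bay_low: one of the rack's three plain grey bays (fixed): a roof on two cheeks, one slot 11 mm high open to the robot, roof top at 17 mm. Origin: centre of the mouth, on the bench; x straight into the slot, y left along the rack, z up. Too low for the plate.
- bay_tall: one of the rack's three plain grey bays (fixed): a roof on two cheeks, one slot 34 mm high open to the robot, roof top at 40 mm. Origin: centre of the mouth, on the bench; x straight into the slot, y left along the rack, z up. Much too high for the plate: its pin cannot reach it.
- mid_knob (a joint): lock knob of bay_mid: 0 = up (start), 0.010 m = pressed fully down; needs about 4 N, does not spring back. Its pin reaches 9 mm below the roof when down. A plate that is not home stops it at 4 mm
- low_knob (a joint): lock knob of bay_low: 0 = up (start), 0.010 m = pressed fully down; needs about 4 N, does not spring back. Its pin reaches 9 mm below the roof when down. Leave it up
- tall_knob (a joint): lock knob of bay_tall: 0 = up (start), 0.010 m = pressed fully down; needs about 4 N, does not spring back. Its pin reaches 9 mm below the roof when down. Leave it up
- mid_knob_top (a point): centre of the top of the black round lock knob (32 mm across) on the roof of bay_mid; 50 mm above the bench while up; 40 mm behind the bay's mouth. It is pressed straight down 10 mm
- timer: bystander: pale bench timer 62 x 66 x 18 mm lying near the left edge of the bench; origin under its centre
- masking_tape: bystander: roll of masking tape lying flat, 104 mm across, 25 mm high, near the robot on its right; origin under its centre
- sample_cup: bystander: lidded sample cup 62 mm across, 68 mm tall, standing right of the rack; origin under its centre

How it is judged (in metres and radians):
On the way, in this order (a step that is already met when the one before it is completed fails the run):
1. the plate is fully home in the matching bay, its lock knob still up (x of carrier_plate in the frame of bay_mid between 0.036 and 0.046 m and y of carrier_plate in the frame of bay_mid between -0.006 and 0.006 m and angle between the x axis of carrier_plate and the x axis of bay_mid, either way round below 0.1 rad and angle between carrier_plate's own z axis and vertical below 0.06 rad and height (world z) of carrier_plate below 0.006 m and value of joint mid_knob below 0.004 m), for 0.2 s.
2. the lock knob of that bay is fully down with the plate home (x of carrier_plate in the frame of bay_mid between 0.036 and 0.046 m and y of carrier_plate in the frame of bay_mid between -0.006 and 0.006 m and angle between the x axis of carrier_plate and the x axis of bay_mid, either way round below 0.1 rad and angle between carrier_plate's own z axis and vertical below 0.06 rad and height (world z) of carrier_plate below 0.006 m and value of joint mid_knob above 0.008 m), for 0.2 s.
At the end, for the whole second after the job is handed in: the plate lies flat and at rest in the bay with the 21 mm slot, its centre 36 to 46 mm behind the mouth, within 6 mm of the bay's middle and 0.1 rad of square, and that bay's lock knob is at least 8 mm down (all of step 2 and linear speed of carrier_plate below 0.01 m/s); the robot touches nothing.
It fails at once if the plate is lifted off the bench or tipped up (height (world z) of carrier_plate above 0.02 m or angle between carrier_plate's own z axis and vertical above 0.3 rad).
It fails at once if the lock knob of another bay is pressed (value of joint any of low_knob, tall_knob above 0.004 m).
It fails at once if the timer, the tape or the cup is disturbed (distance of any of timer, masking_tape, sample_cup from where it was at the start of the episode above 0.03 m).
It also fails if it takes over 48 s, if anything falls off the work surface, if the arm or the gripper's body presses on something with over 40 N, if the wrist force passes 120 N, or if a joint passes its speed limit or range.

## Working session

There is one attempt and no reset: what is moved stays moved. The work goes in short steps, Python scripts to look and compute and a tool call to move; the robot and the scene stay as the last step left them, time stands still between calls to the robot, and variables do not carry over. Pictures are saved under pics/ and viewed, about 8 in all and at most 12, crops included, and the job is handed in when it is done.

Besides the shell and the picture viewer there is one more tool, called after "Request:" as name(argument=value, ...), one argument or row to a line, values as JSON. servo_tool: Moves the arm, as the interface text tells. Its arguments: {"type":"object","properties":{"increments":{"type":"array"},"fingers":{"type":"number"}},"required":["increments"]}

```bash
mkdir -p pics; ls; python3 - <<'E'
from cell import *
import cv2
s=observe();print(s)
for n in("scene","side"):
    cv2.imwrite(f"pics/{n}0.png",read_camera(n));print(n,camera_info(n))
print(camera_info("wrist"))
E
```

```text
pics
{'time': 0.0, 'joint_positions': array([-1.32479963e+00,  4.87516539e-02,  9.75848012e-02,  1.62198899e+00,
       -2.18734594e-05,  1.44299838e+00]), 'joint_vel': array([ 0.00041678, -0.00037224,  0.00141556,  0.00028472,  0.00126484,
       -0.00190175]), 'tau': array([-8.21276785e-05, -3.38784850e+01,  3.20012391e+01,  2.03152554e-02,
       -1.14727259e-04,  3.66979791e-06]), 'tool_pos': array([ 191.53694829, -488.157492  ,  230.11014904]), 'eef_rot': array([-3.13924959e+00, -2.79025861e-04,  3.73794336e-01]), 'force': array([-0.18745943, -0.61151311, -0.03414458]), 'wrist_torque': array([-0.0486611 , -0.02919833, -0.00735888]), 'gripper_width': 85.30474310357654}
scene {'fx': 513.8542068314847, 'fy': 513.8542068314847, 'cx': 322.56057826187015, 'cy': 237.91652237284632, 'k1': -0.03157409993087724, 'xyz': array([-53.51509602, 351.89343442, 978.37810909]), 'rotation': array([ 0.60826224, -0.01091484, -2.03442843])}
side {'fx': 533.409531415476, 'fy': 533.409531415476, 'cx': 320.267017461207, 'cy': 245.2190202532442, 'k1': -0.05665608039873723, 'xyz': array([  262.42239663, -1017.23798258,   493.98416191]), 'rotation': array([ 1.19149734,  0.02431909, -0.22836364])}
{'fx': 432.1692450490897, 'fy': 432.1692450490897, 'cx': 310.91686787481615, 'cy': 243.5767908303741, 'k1': -0.0466572827893719, 'xyz': array([ 265.82170197, -459.38140865,  373.30815183]), 'rotation': array([-0.31786177,  0.00168615, -1.19651389])}
```

View pics/scene0.png

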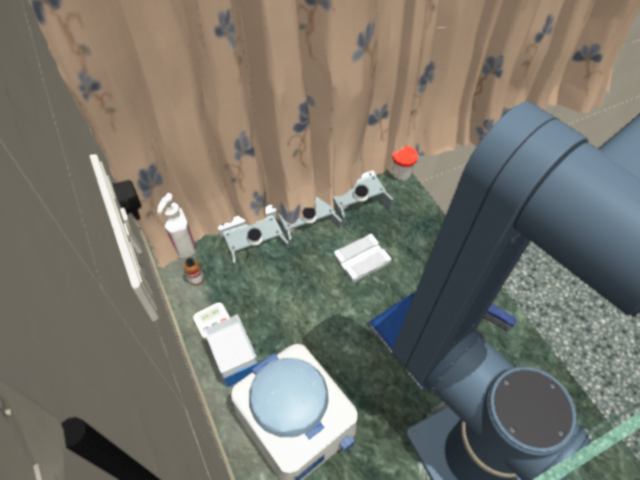

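View pics/side0.png

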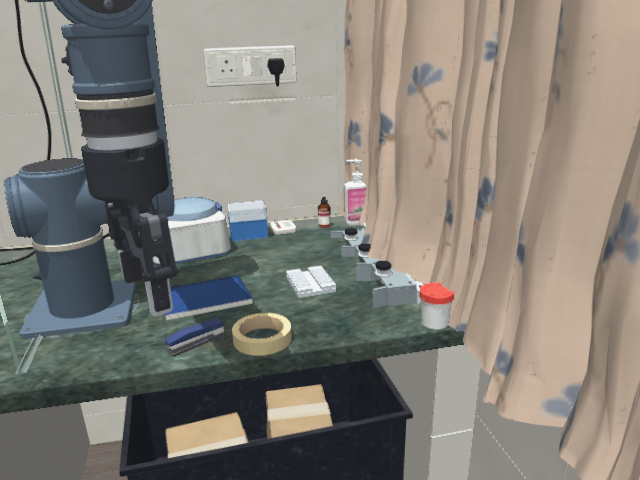

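The scene view shows the plate at (362,257) and knobs at about (254,235), (309,213), (361,190). The side view shows the plate at (311,281) and knobs at (350,232), (364,247), (383,267). I'll locate these and zoom in.

```bash
cat > h.py <<'E'
import numpy as np, cv2
from scipy.spatial.transform import Rotation as Ro
def ray(ci,uv):
    uv=np.atleast_2d(np.array(uv,float)); d=(uv-[ci['cx'],ci['cy']])/[ci['fx'],ci['fy']]
    s=d.copy()
    for _ in range(20): s=d/(1+ci['k1']*(s**2).sum(1,keepdims=True))
    v=np.c_[s[:,0],-s[:,1],-np.ones(len(s))]
    return np.array(ci['xyz']),Ro.from_euler('xyz',ci['rotation']).apply(v)
def onz(ci,uv,z):
    o,v=ray(ci,uv); return (o+v*((z-o[2])/v[:,2])[:,None])[:,:2]
def proj(ci,P):
    p=Ro.from_euler('xyz',ci['rotation']).inv().apply(np.atleast_2d(np.array(P,float))-ci['xyz'])
    s=np.c_[p[:,0],-p[:,1]]/-p[:,2:]; s=s*(1+ci['k1']*(s**2).sum(1,keepdims=True))
    return s*[ci['fx'],ci['fy']]+[ci['cx'],ci['cy']]
E
python3 - <<'E'
from cell import *; from h import *
a=cv2.imread('pics/scene0.png');b=cv2.imread('pics/side0.png')
A=cv2.resize(a[160:290,210:410],(800,520),interpolation=cv2.INTER_CUBIC)
B=cv2.resize(b[215:325,280:460],(800,489),interpolation=cv2.INTER_CUBIC)
cv2.imwrite('pics/c1.png',A);cv2.imwrite('pics/c2.png',B)
sc=camera_info('scene');si=camera_info('side')
print(onz(sc,[(254,235),(309,213),(361,190)],50));print(onz(si,[(350,232),(364,247),(383,267)],50))
print(onz(sc,[(362,257)],18),onz(si,[(311,281)],18))
E
```

```text
[[593.88880872 186.11377534]
 [595.67573224  50.52053922]
 [603.44041905 -89.25509715]]
[[591.66969704 133.23438475]
 [594.93015009  32.32968748]
 [599.28675326 -82.03386599]]
[[455.13462138 -12.16364653]] [[457.97427047 -40.12120941]]
```

View pics/c1.png

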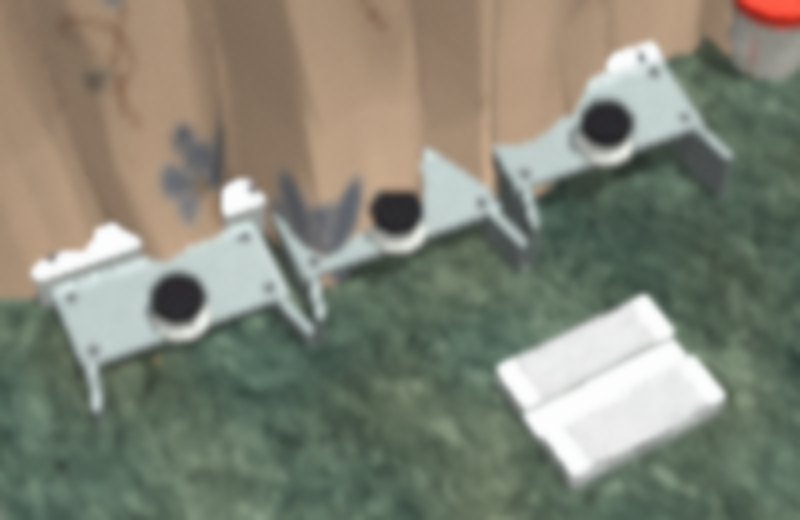

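View pics/c2.png

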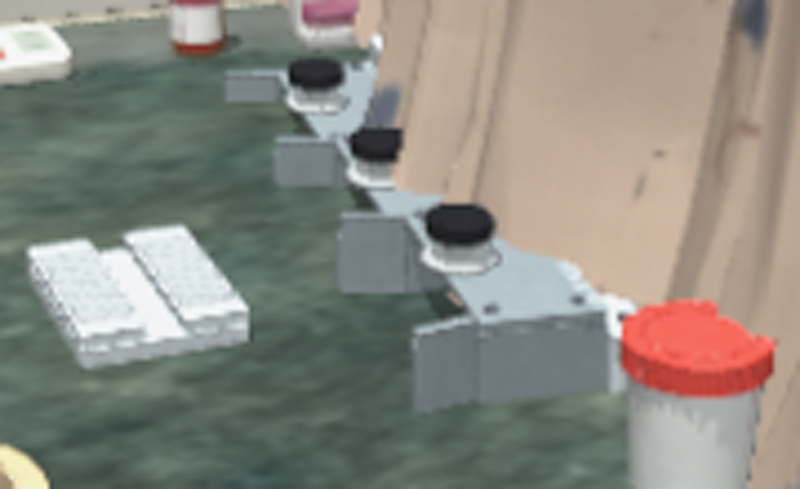

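The middle bay is bay_mid: cheek heights rise from left (low) to right (tall). First I move over the plate, turning the tool so the wrist camera looks at the rack.

Request:
servo_tool(
  increments=[
    [0.046, -0.042, 0, 0],
    [0.046, -0.042, 0, 0],
    [0.046, -0.042, 0, 0],
    [0.046, -0.042, 0, 0],
    [0.046, -0.042, 0, 0],
    [0.046, -0.042, 0, 0],
    [0.046, -0.042, 0, 0],
    [0.046, -0.042, 0, 0],
  ],
  fingers=0.7,
)

```text
time: 1.1
tool_pos: [412.0, -39.6, 231.0]
eef_rot: [3.141, -0.0, 0.374]
force: [1.2, -0.8, -0.8]
gripper_width: 59.9
```

Request:
servo_tool(
  increments=[
    [0, 0, 0, -0.185],
    [0, 0, 0, -0.185],
    [0, 0, 0, -0.185],
    [0, 0, 0, -0.185],
    [0, 0, 0, -0.185],
    [0, 0, 0, -0.185],
    [0, 0, 0, -0.185],
    [0, 0, 0, -0.185],
  ],
)

```text
time: 2.1
tool_pos: [411.3, -41.5, 230.7]
eef_rot: [-3.141, -0.001, 1.86]
force: [0.5, -0.0, 0.4]
gripper_width: 59.5
```

Request:
servo_tool(
  increments=[
    [0, 0, 0, -0.185],
    [0, 0, 0, -0.185],
    [0, 0, 0, -0.185],
    [0, 0, 0, -0.185],
    [0, 0, 0, -0.185],
    [0, 0, 0, -0.185],
    [0, 0, 0, -0.185],
    [0, 0, 0, 0],
  ],
)

```text
time: 3.1
tool_pos: [411.3, -41.5, 230.8]
eef_rot: [3.141, -0.001, -3.137]
force: [-0.2, -0.1, -0.3]
gripper_width: 59.8
```

```bash
python3 - <<'E'
from cell import *; from h import *
s=observe();print(s['time'],s['tool_pos'],s['eef_rot'],s['force'],s['joint_positions'])
ci=camera_info('wrist');im=read_camera('wrist');cv2.imwrite('pics/w1.png',im);np.save('w1.npy',ci,allow_pickle=True);print(ci)
E
```

```text
3.1 [411.30109287 -41.48205324 230.83042244] [ 3.14132238e+00 -9.52986363e-04 -3.13652600e+00] [-0.19615187 -0.13413912 -0.3471122 ] [-2.63070517e-01 -2.40856555e-01 -1.69160028e-01  1.64348339e+00
  8.13654921e-06 -2.68137045e-01]
{'fx': 432.1692450490897, 'fy': 432.1692450490897, 'cx': 310.91686787481615, 'cy': 243.5767908303741, 'k1': -0.0466572827893719, 'xyz': array([330.29063877, -42.18773789, 373.96873991]), 'rotation': array([-3.18204189e-01, -1.61139450e-05,  1.57633844e+00])}
```

View pics/w1.png

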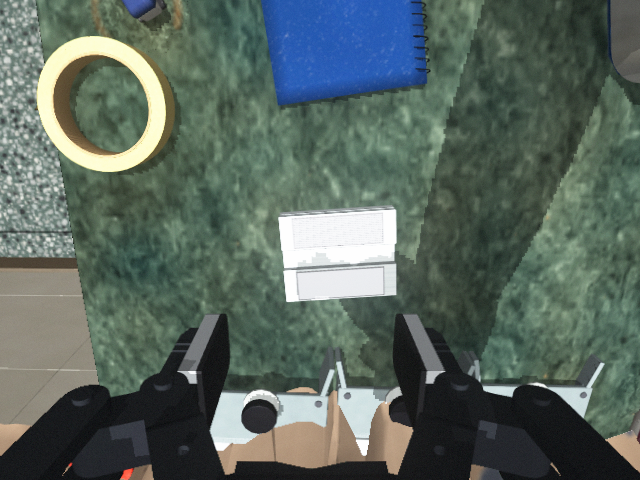

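Up in this image is toward the robot and right is +y. The plate corners are near (279,213), (395,207), (397,296) and (287,302), and the fingers cover the mid knob at (400,405). I'll compute the plate pose and zoom on the cheeks.

```bash
python3 - <<'E'
from h import *
ci=np.load('w1.npy',allow_pickle=True).item();im=cv2.imread('pics/w1.png')
hsv=cv2.cvtColor(im,cv2.COLOR_BGR2HSV)
m=((hsv[...,2]>185)&(hsv[...,1]<40)).astype(np.uint8); m[:190]=0;m[312:]=0;m[:,:260]=0;m[:,410:]=0
m=cv2.morphologyEx(m,cv2.MORPH_CLOSE,np.ones((9,9)))
c=max(cv2.findContours(m,0,1)[0],key=cv2.contourArea)
P=onz(ci,c[:,0],18); r=cv2.minAreaRect(P.astype(np.float32)*1);print(r,cv2.boxPoints(r))
print(onz(ci,[(279,213),(395,207),(397,296),(287,302)],18))
A=cv2.resize(im[330:440,220:420],(800,440),interpolation=cv2.INTER_CUBIC);B=cv2.resize(im[330:440,420:620],(800,440),interpolation=cv2.INTER_CUBIC)
cv2.imwrite('pics/c3.png',cv2.resize(np.vstack([A,B]),(640,704)) if 0 else cv2.resize(np.vstack([A,B]),(545,600)))
E
```

```text
((458.6419677734375, -16.983257293701172), (81.86446380615234, 100.3840560913086), 4.255331516265869) [[414.09827   30.03318 ]
 [421.54688  -70.07414 ]
 [503.18567  -63.999695]
 [495.73706   36.107628]]
[[420.39897154 -68.74429252]
 [414.59337806  29.37277653]
 [497.10174653  36.71064832]
 [503.55121216 -62.95245116]]
```

View pics/c3.png

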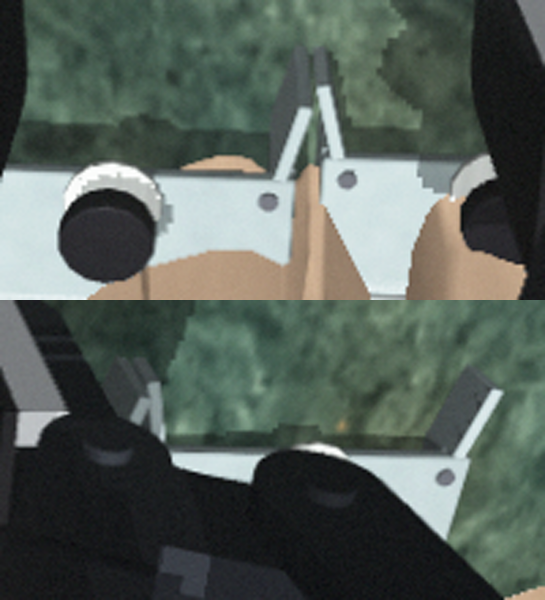

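```bash
python3 - <<'E'
from h import *
ci=np.load('w1.npy',allow_pickle=True).item()
def f(x,y,z,b=0):
    u=(220 if not b else 420)+x/2.725; v=330+(y-300*b)/2.727; return onz(ci,[(u,v)],z)[0]
tl=f(268,201,40);mr=f(347,179,27);ll=f(445,477,17,1)
print('screws',tl,mr,ll)
d=ll-mr;print('yaw rack',np.arctan2(-d[0],d[1])); d=mr-tl;print(np.arctan2(-d[0],d[1]))
print('tips tallL',f(308,108,40),'midR',f(325,86,27),'midL',f(155,382,27,1),'lowL',f(502,393,17,1))
print('roof front midR',f(330,157,27),'lowL',f(468,459,17,1),'lowR',f(168,450,17,1),'tall',f(8,170,40),f(292,182,40))
print('tallknob',f(106,235,63))
sc={'fx': 513.854,'fy':513.854,'cx':322.56,'cy':237.917,'k1':-0.031574,'xyz':np.array([-53.515,351.893,978.378]),'rotation':[0.60826224,-0.01091484,-2.03442843]}
print('scene knobs',onz(sc,[(254.3,234.8)],40),onz(sc,[(309.2,213)],50),onz(sc,[(361.5,190.5)],63))
E
```

```text
screws [597.66318333 -33.76182627] [598.53378823  -5.62588342] [607.62861441 235.08939963]
yaw rack -0.03776454109738051
-0.030932932076612
tips tallL [560.16194263 -20.91555378] midR [560.25401393 -14.46902855] midL [558.81823288 114.83814414] lowL [571.44407144 248.48091696]
roof front midR [589.25738196 -11.90963026] lowL [599.79048907 242.18227755] lowR [594.15560517 128.08568401] tall [ 585.71470235 -122.20105925] [589.77134149 -25.68305474]
tallknob [593.01677384 -86.54010955]
scene knobs [[601.0751079  183.51831281]] [[595.47613292  50.10926113]] [[592.40545818 -83.38969221]]
```

Plate centre is about (459,-17) with yaw +0.074. The rack's yaw is about -0.035 and the bay_mid mouth is about (561,49.5). The plan is to push the plate about 70 mm in +y with the two fingers (jaws along the bay's x), then push it in along +x.

Request:
servo_tool(
  increments=[
    [-0.025, -0.034, 0.0, 0.17],
    [-0.03, -0.03, 0.0, 0.17],
    [0, 0, 0.01, 0.17],
    [0, 0, 0.01, 0.17],
    [0, 0, 0.01, 0.17],
    [0, 0, 0.01, 0.17],
    [0, 0, 0.01, 0.17],
    [0, 0, 0.01, 0.17],
  ],
  fingers=0.47,
)

```text
time: 4.15
tool_pos: [461.4, -109.8, 170.7]
eef_rot: [-3.141, -0.0, 1.78]
force: [-0.0, 0.2, 0.1]
gripper_width: 39.9
```

Request:
servo_tool(
  increments=[
    [0, 0, 0.03, 0.17],
    [0, 0, 0.03, 0.082],
    [0, 0, 0.03, 0],
    [0, 0, 0, 0],
  ],
)

```text
time: 4.65
tool_pos: [458.9, -108.8, 78.3]
eef_rot: [-3.135, -0.002, 1.535]
force: [-0.5, 0.0, -0.2]
gripper_width: 40.5
```

Request:
servo_tool(
  increments=[
    [0, 0, 0.04, 0],
    [0, 0, 0.03, 0],
    [0, 0, 0.003, 0],
    [0.012, 0, 0, 0],
    [0.01, 0, 0, 0],
    [0.006, 0, 0, 0],
    [0.006, 0, 0, 0],
    [0.006, 0, 0, 0],
  ],
)

```text
time: 5.65
tool_pos: [463.4, -70.6, 9.1]
eef_rot: [3.141, 0.003, 1.537]
force: [-1.6, -4.1, 2.5]
gripper_width: 40.0
```

Request:
servo_tool(
  increments=[
    [0.006, 0, 0, 0],
    [0.006, 0, 0, 0],
    [0.006, 0, 0, 0],
    [0.006, 0, 0, 0],
    [0.006, 0, 0, 0],
    [0.006, 0, 0, 0],
    [0.006, 0, 0, 0],
    [0, 0, 0, 0],
  ],
)

```text
time: 6.65
tool_pos: [464.3, -26.7, 8.0]
eef_rot: [-3.141, -0.002, 1.538]
force: [1.1, -1.4, 0.9]
gripper_width: 40.3
```

```bash
python3 - <<'E'
from cell import *; from h import *
s=observe();print(s['time'],s['tool_pos'],s['eef_rot'],s['force'])
cv2.imwrite('pics/w2.png',read_camera('wrist'))
E
```

```text
6.65 [464.25850471 -26.70785044   8.02887703] [-3.14141505e+00 -2.01134717e-03  1.53768932e+00] [ 1.0632272  -1.44594074  0.86575995]
```

View pics/w2.png

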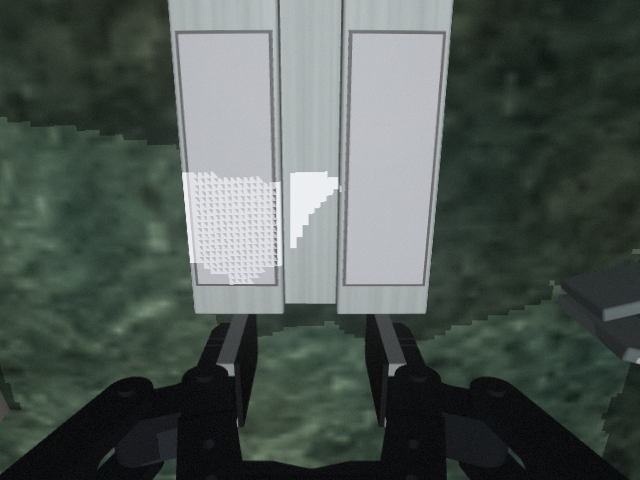

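The plate is square in the fingers and centred, with its near edge at row 313 (columns 193–428). Now computing the remaining push.

```bash
python3 - <<'E'
from cell import *; from h import *
ci=camera_info('wrist')
p=onz(ci,[(193,313),(428,313)],18);e=p.mean(0);print(p,e)
b=np.array([.0350,.9994]);print('center',e+50*b)
E
```

```text
[[423.33261687 -14.23082767]
 [504.07200067 -16.87321021]] [463.70230877 -15.55201894]
center [465.45230877  34.41798106]
```

Request:
servo_tool(
  increments=[
    [0.005, 0, 0, 0],
    [0.005, 0, 0, 0],
    [0.005, 0, 0, 0],
    [0.0035, 0, 0, 0],
    [0, 0, 0, 0],
    [0, 0, 0, 0],
    [-0.02, 0, 0, 0],
    [-0.02, 0, 0, 0],
  ],
)

```text
time: 7.7
tool_pos: [463.7, -49.2, 8.4]
eef_rot: [3.141, -0.001, 1.538]
force: [0.1, -0.9, -1.0]
gripper_width: 40.3
```

Request:
servo_tool(
  increments=[
    [-0.01, 0, -0.03, 0],
    [0, 0, -0.06, 0],
    [0, 0, -0.06, 0],
    [0, 0, -0.06, 0],
    [0, 0, 0, 0],
  ],
)

```text
time: 8.32
tool_pos: [466.7, -59.9, 224.9]
eef_rot: [3.129, 0.002, 1.537]
force: [-0.2, -0.5, -1.0]
gripper_width: 40.2
```

Request:
servo_tool(
  increments=[
    [0.038, -0.029, 0, 0],
    [0.038, -0.029, 0, 0],
    [0.037, -0.028, 0, 0],
    [0, 0, 0, -0.1744],
    [0, 0, 0, -0.1744],
    [0, 0, 0, -0.1744],
    [0, 0, 0, -0.1744],
    [0, 0, 0, -0.1744],
  ],
  fingers=0.7,
)

```text
time: 9.32
tool_pos: [380.6, 56.8, 217.1]
eef_rot: [-3.141, -0.002, 2.415]
force: [0.4, 0.3, -0.6]
gripper_width: 59.7
```

Request:
servo_tool(
  increments=[
    [0, 0, 0, -0.1744],
    [0, 0, 0, -0.1744],
    [0, 0, 0, -0.1744],
    [0, 0, 0, -0.1744],
    [0, 0, 0, 0],
  ],
)

```text
time: 9.95
tool_pos: [380.7, 56.7, 217.3]
eef_rot: [3.141, -0.002, 3.104]
force: [-0.8, -0.2, -0.1]
gripper_width: 59.5
```

```bash
python3 - <<'E'
from cell import *; from h import *
s=observe();print(s['time'],s['tool_pos'],s['eef_rot'],s['force'])
ci=camera_info('wrist');im=read_camera('wrist');cv2.imwrite('pics/w3.png',im);np.save('w3.npy',ci,allow_pickle=True)
E
```

```text
9.95 [380.68120139  56.7214094  217.27075771] [ 3.14090163e+00 -1.75224486e-03  3.10439257e+00] [-0.83126826 -0.24501762 -0.14521208]
```

View pics/w3.png

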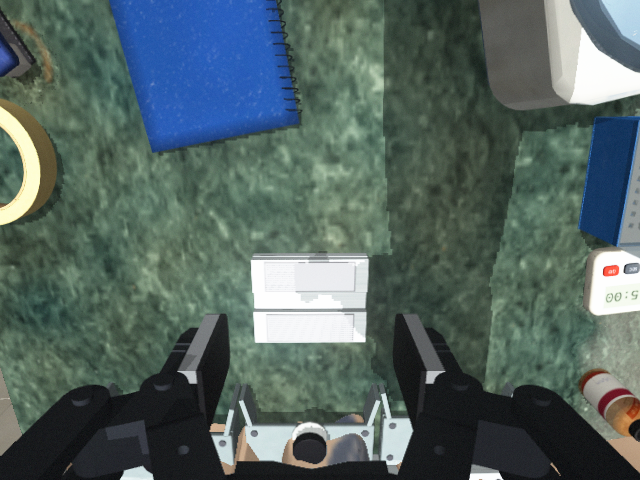

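The plate is square to the view at (251–369, 255–342), and the mid bay lies straight ahead with cheek tips near (241,388) and (381,388) and the knob at (310,444). One crop to pin down the bay.

```bash
python3 - <<'E'
from h import *
im=cv2.imread('pics/w3.png')
cv2.imwrite('pics/c4.png',cv2.resize(im[370:470,220:400],(720,400),interpolation=cv2.INTER_CUBIC))
ci=np.load('w3.npy',allow_pickle=True).item()
print(onz(ci,[(251,255),(369,255),(367,342),(254,342)],18))
E
```

```text
[[4.20557111e+02 4.58661012e+00]
 [4.24217596e+02 1.03902836e+02]
 [5.07842675e+02 1.02660268e+02]
 [5.04067194e+02 4.88408203e-01]]
```

View pics/c4.png

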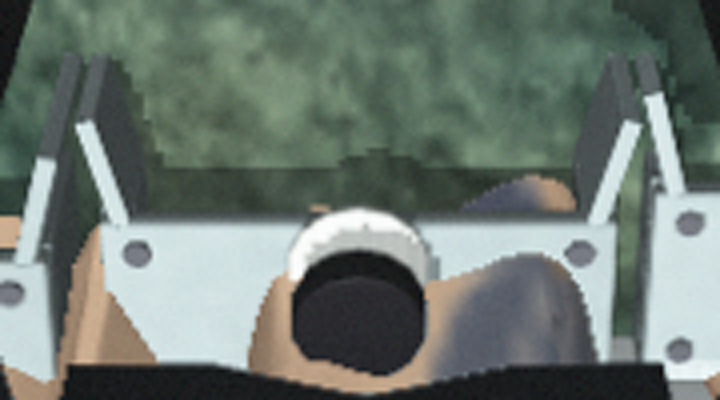

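```bash
python3 - <<'E'
from h import *
ci=np.load('w3.npy',allow_pickle=True).item()
g=lambda x,y,z:onz(ci,[(220+x/4,370+y/4)],z)[0]
R=g(137,254,27);L=g(581,254,27)
print('screws',R,L,np.linalg.norm(L-R),'yaw',-np.arctan2(L[0]-R[0],L[1]-R[1]))
r=g(103,222,27);l=g(614,222,27);print('roof',r,l,'yaw',-np.arctan2(l[0]-r[0],l[1]-r[1]))
tr=g(85,124,27);tl=g(630,124,27);print('tips',tr,tl,-np.arctan2(tl[0]-tr[0],tl[1]-tr[1]))
br=g(78,122,0);print('ground-ish',g(100,57,0),g(612,57,0))
print('knob top',g(358,325,50))
E
```

```text
screws [599.21847529  -5.94174213] [603.15771163 100.60239657] 106.61693614935929 yaw -0.03695597799084861
roof [589.430704   -13.26742156] [593.92680238 108.4054477 ] yaw -0.036935544047918295
tips [561.04049213 -14.9473623 ] [565.71740471 111.75414834] -0.036896088301779185
ground-ish [562.27054456 -15.39966715] [566.93926037 111.21378096]
knob top [600.50772715  47.17423286]
```

Bay mid: yaw -0.037, mouth centre about (562.5,48.5). The plate centre is about (465,53), within 1 mm of the bay axis. Descending behind the plate and pushing in.

Request:
servo_tool(
  increments=[
    [0, -0.0015, 0.06, 0],
    [0, 0, 0.06, 0],
    [0, 0, 0.06, 0],
    [0, 0, 0.029, 0],
    [0, 0, 0, 0],
    [-0.012, 0, 0, 0],
    [-0.01, 0, 0, 0],
    [-0.006, 0, 0, 0],
  ],
)

```text
time: 11.0
tool_pos: [411.8, 53.9, 11.1]
eef_rot: [3.142, 0.004, 3.106]
force: [0.8, -0.3, -0.5]
gripper_width: 60.0
```

Request:
servo_tool(
  increments=[
    [-0.008, 0, 0, 0],
    [-0.008, 0, 0, 0],
    [-0.008, 0, 0, 0],
    [-0.008, 0, 0, 0],
    [-0.008, 0, 0, 0],
    [-0.008, 0, 0, 0],
    [-0.008, 0, 0, 0],
    [-0.008, 0, 0, 0],
  ],
)

```text
time: 12.0
tool_pos: [471.1, 52.0, 9.9]
eef_rot: [3.142, -0.005, 3.107]
force: [-7.8, 0.1, 9.5]
gripper_width: 59.9
```

Request:
servo_tool(
  increments=[
    [-0.007, 0, 0, 0],
    [-0.007, 0, 0, 0],
    [-0.007, 0, 0, 0],
    [-0.007, 0, 0, 0],
    [0, 0, 0, 0],
  ],
)

```text
time: 12.62
tool_pos: [500.4, 50.9, 10.0]
eef_rot: [3.142, -0.002, 3.107]
force: [-4.0, 1.0, 5.7]
gripper_width: 60.0
```

```bash
python3 - <<'E'
from cell import *; from h import *
s=observe();print(s['time'],s['tool_pos'],s['eef_rot'],s['force'])
cv2.imwrite('pics/w4.png',read_camera('wrist'));ci=camera_info('wrist');np.save('w4.npy',ci,allow_pickle=True)
E
```

```text
12.625 [500.41789379  50.88604885   9.99493922] [ 3.14152186e+00 -2.44925869e-03  3.10654694e+00] [-3.95419943  0.95603233  5.66219124]
```

View pics/w4.png

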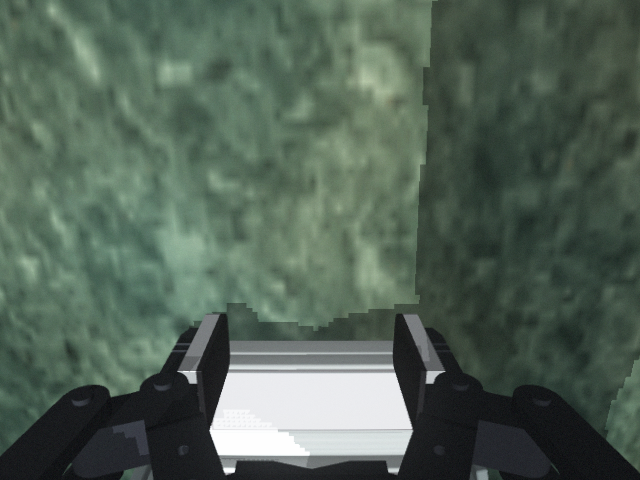

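```bash
python3 - <<'E'
from h import *
ci=np.load('w4.npy',allow_pickle=True).item()
for v in (342,353,366,372,430,457): print(v,onz(ci,[(310,v)],18),onz(ci,[(310,v)],0),onz(ci,[(310,v)],10))
im=cv2.imread('pics/w4.png');print([(v,im[v,250:370].mean(0).astype(int).tolist()) for v in range(336,380,2)])
cv2.imwrite('pics/c5.png',cv2.resize(im[300:480,140:490],(800,411),interpolation=cv2.INTER_CUBIC))
E
```

```text
342 [[500.95169471  50.27410353]] [[511.76873468  49.85359231]] [[505.75926803  50.08720966]]
353 [[505.48287447  50.1139712 ]] [[516.90285122  49.67215213]] [[510.55841969  49.91760717]]
366 [[510.95756881  49.92046799]] [[523.10603013  49.45290062]] [[516.35688495  49.71266027]]
372 [[513.5296932   49.82954621]] [[526.02041162  49.34988043]] [[519.08112361  49.61636142]]
430 [[540.02116447  48.89275102]] [[556.03694326  48.28843155]] [[547.13928838  48.62416459]]
457 [[553.48623872  48.4163677 ]] [[571.29373377  47.74865876]] [[561.40068096  48.11960817]]
[(336, [66, 75, 61]), (338, [66, 75, 60]), (340, [77, 82, 72]), (342, [117, 117, 112]), (344, [120, 120, 115]), (346, [122, 122, 116]), (348, [122, 123, 117]), (350, [124, 124, 117]), (352, [163, 163, 156]), (354, [154, 154, 147]), (356, [115, 114, 109]), (358, [120, 119, 114]), (360, [122, 121, 116]), (362, [122, 122, 116]), (364, [156, 155, 149]), (366, [211, 210, 203]), (368, [216, 216, 208]), (370, [136, 133, 134]), (372, [169, 167, 161]), (374, [238, 235, 234]), (376, [238, 235, 234]), (378, [238, 235, 234])]
```

View pics/c5.png

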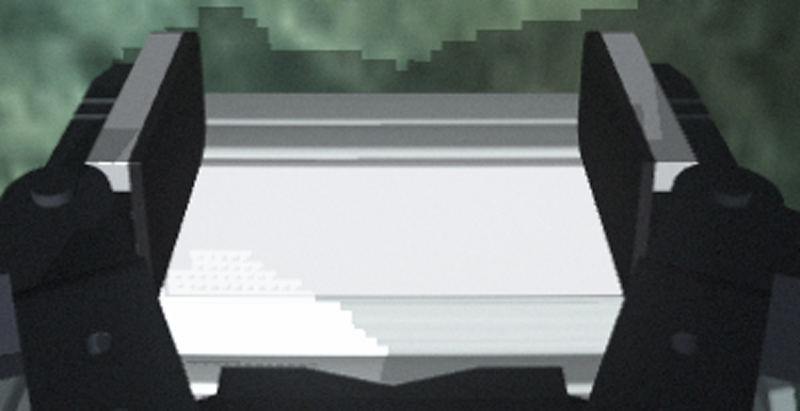

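The plate's near edge (row 342 bottom, row 366 top) lies at x≈511.5, exactly 11 mm ahead of the TCP and square. I'll lower the tips a bit for more overlap and continue.

Request:
servo_tool(
  increments=[
    [0.008, 0, 0, 0],
    [0, 0, 0.005, 0],
    [0, 0, 0, 0],
    [-0.008, 0, 0, 0],
    [-0.006, 0, 0, 0],
    [-0.006, 0, 0, 0],
    [-0.006, 0, 0, 0],
    [-0.006, 0, 0, 0],
  ],
)

```text
time: 13.68
tool_pos: [525.3, 49.9, 3.9]
eef_rot: [3.142, -0.0, 3.106]
force: [-1.4, -1.3, -1.4]
gripper_width: 60.3
```

Request:
servo_tool(
  increments=[
    [-0.005, 0, 0, 0],
    [-0.005, 0, 0, 0],
    [-0.005, 0, 0, 0],
    [0, 0, 0, 0],
  ],
)

```text
time: 14.18
tool_pos: [541.2, 49.3, 4.8]
eef_rot: [3.142, 0.002, 3.106]
force: [-0.0, -0.5, 0.4]
gripper_width: 59.8
```

Moving well with low force. Final 12 mm in small steps, watching for the back-wall contact force.

Request:
servo_tool(
  increments=[
    [-0.004, 0, 0, 0],
    [-0.003, 0, 0, 0],
    [-0.002, 0, 0, 0],
    [0, 0, 0, 0],
  ],
)

```text
time: 14.68
tool_pos: [549.3, 49.1, 4.5]
eef_rot: [3.142, 0.0, 3.107]
force: [-2.7, 1.0, 2.8]
gripper_width: 59.6
```

Request:
servo_tool(
  increments=[
    [-0.002, 0, 0, 0],
    [0, 0, 0, 0],
  ],
)

```text
time: 14.92
tool_pos: [551.2, 49.0, 4.3]
eef_rot: [3.142, 0.0, 3.106]
force: [-3.9, -0.2, 1.6]
gripper_width: 59.6
```

Request:
servo_tool(
  increments=[
    [-0.0015, 0, 0, 0],
    [0, 0, 0, 0],
  ],
)

```text
time: 15.18
tool_pos: [552.1, 49.0, 4.2]
eef_rot: [3.142, -0.001, 3.106]
force: [-4.8, -0.1, 3.2]
gripper_width: 59.5
```

Request:
servo_tool(
  increments=[
    [-0.0015, 0, 0, 0],
    [0, 0, 0, 0],
  ],
)

```text
time: 15.42
tool_pos: [552.1, 49.0, 4.1]
eef_rot: [-3.141, -0.004, 3.106]
force: [-7.9, 0.6, 6.9]
gripper_width: 60.1
```

Request:
servo_tool(
  increments=[
    [-0.002, 0, 0, 0],
    [0, 0, 0, 0],
  ],
)

```text
time: 15.68
tool_pos: [552.1, 49.0, 4.0]
eef_rot: [-3.141, -0.008, 3.106]
force: [-11.8, 0.4, 10.2]
gripper_width: 59.7
```

```bash
python3 - <<'E'
from cell import *; from h import *
cv2.imwrite('pics/w5.png',read_camera('wrist'));np.save('w5.npy',camera_info('wrist'),allow_pickle=True);print(observe()['force'],observe()['tool_pos'])
E
```

```text
[-12.78726041   0.76974214  10.25214473] [552.11754595  48.97727193   3.99095394]
```

Firm stop at x=552.1 with force rising to 12 N, so the plate edge is at about 563, flush with the mouth. Backing off, raising, and checking from above.

Request:
servo_tool(
  increments=[
    [0.006, 0, 0, 0],
    [0.02, 0, 0, 0],
    [0.03, 0, -0.01, 0],
    [0.02, 0, -0.05, 0],
    [0.02, 0, -0.05, 0],
    [0.02, 0, -0.05, 0],
    [0.0, 0, -0.04, 0],
    [0, 0, 0, 0],
  ],
  fingers=0.6,
)

```text
time: 16.73
tool_pos: [444.1, 52.8, 209.2]
eef_rot: [3.142, 0.013, 3.106]
force: [0.2, -0.5, -0.9]
gripper_width: 51.2
```

Request:
servo_tool(
  increments=[
    [0, 0, 0, 0],
    [0, 0, 0, 0],
  ],
  fingers=0.9,
)

```text
time: 16.98
tool_pos: [439.6, 52.9, 202.5]
eef_rot: [3.142, -0.002, 3.106]
force: [0.3, -0.7, 0.3]
gripper_width: 76.8
```

```bash
python3 - <<'E'
from cell import *; from h import *
s=observe();print(s['time'],s['tool_pos'],s['eef_rot'],s['force'])
ci=camera_info('wrist');im=read_camera('wrist');np.save('w6.npy',ci,allow_pickle=True);cv2.imwrite('pics/w6.png',im)
c=proj(ci,[[575,48,20]])[0];print(c);x=int(c[0]);y=int(min(c[1],400))
x0,y0=max(0,x-120),max(0,y-80);print(x0,y0)
cv2.imwrite('pics/c6.png',cv2.resize(im[y0:y0+160,x0:x0+240],None,fx=3.3333,fy=3.3333,interpolation=cv2.INTER_CUBIC))
E
```

```text
16.975 [439.6388878   52.87457478 202.49149747] [ 3.14156866e+00 -2.42563980e-03  3.10628411e+00] [ 0.3083121  -0.71884732  0.27042994]
[311.08530755 362.45540971]
191 282
```

View pics/c6.png

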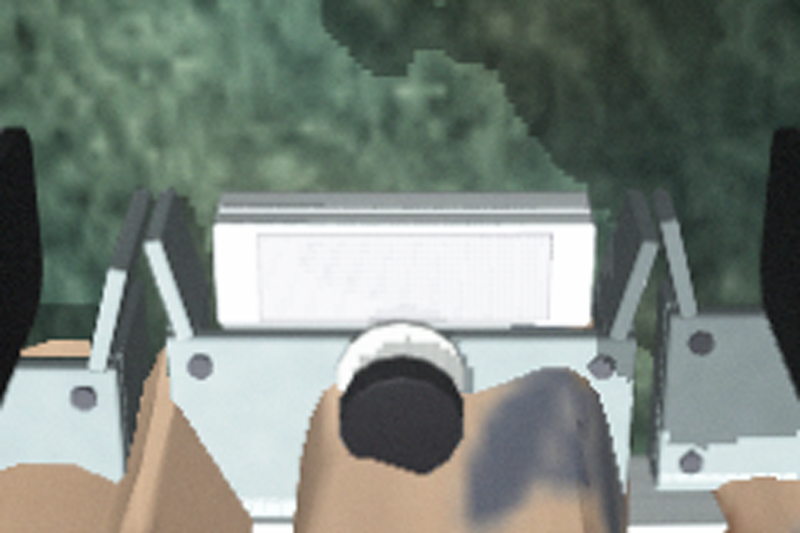

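The plate's outer edge is flush with the cheek tips (row ~195 in the crop), and it is centred between the cheeks with its groove under the roof. The curtain fold just overlaps the rear of the knob, so I'll press slightly on the robot side of the knob centre and watch the force.

Request:
servo_tool(
  increments=[
    [-0.02, 0, 0.03, 0],
    [-0.02, 0, 0.03, 0],
    [-0.02, 0, 0.03, 0],
    [-0.02, 0, 0.03, 0],
    [-0.02, 0, 0.008, 0],
    [-0.015, 0, 0, 0],
    [-0.01, 0, 0, 0],
    [0, 0, 0, 0],
  ],
  fingers=0,
)

```text
time: 18.02
tool_pos: [565.0, 48.5, 75.6]
eef_rot: [3.142, -0.001, 3.106]
force: [-0.0, 0.5, 0.1]
gripper_width: 0.2
```

```bash
python3 - <<'E'
from h import *
ci=np.load('w6.npy',allow_pickle=True).item()
print(onz(ci,[(311.6,409.5)],50))
g=lambda x,y,z:onz(ci,[(191+x/3.3333,282+y/3.3333)],z)[0]
print('plate near bottom',g(220,193,0),g(590,193,0),'top edges',g(213,225,18),g(596,225,18),'tips',g(153,241,27),g(650,241,27),'screws',g(200,366,27),g(603,366,27))
E
```

```text
[[600.67657655  47.53308921]]
plate near bottom [562.73335468  -0.88736084] [566.24779719 100.20584225] top edges [ 5.61587475e+02 -5.13038456e-01] [565.0648655   99.53178064] tips [560.24615384 -14.69443794] [564.64898221 112.18410985] screws [598.76771295  -5.78504685] [602.45969863 100.64982437]
```

Request:
servo_tool(
  increments=[
    [-0.01, 0, 0, 0],
    [-0.01, 0, 0, 0],
    [-0.01, 0, 0, 0],
    [0, 0, 0, 0],
  ],
)

```text
time: 18.52
tool_pos: [595.9, 47.3, 76.4]
eef_rot: [-3.142, 0.001, 3.106]
force: [0.1, 0.7, 0.7]
gripper_width: -0.1
```

Request:
servo_tool(
  increments=[
    [0, 0, 0.01, 0],
    [0, 0, 0.01, 0],
    [0, 0, 0.004, 0],
    [0, 0, 0.003, 0],
    [0, 0, 0, 0],
  ],
)

```text
time: 19.15
tool_pos: [595.0, 47.5, 49.2]
eef_rot: [3.142, 0.0, 3.106]
force: [-0.8, -0.1, 0.4]
gripper_width: -0.3
```

No curtain contact. Pressing.

Request:
servo_tool(
  increments=[
    [0, 0, 0.003, 0],
    [0, 0, 0.002, 0],
    [0, 0, 0, 0],
  ],
)

```text
time: 19.52
tool_pos: [595.6, 47.4, 44.8]
eef_rot: [3.142, 0.001, 3.106]
force: [-0.4, 0.4, 3.2]
gripper_width: 0.2
```

Request:
servo_tool(
  increments=[
    [0, 0, 0.003, 0],
    [0, 0, 0.002, 0],
    [0, 0, 0, 0],
  ],
)

```text
time: 19.9
tool_pos: [595.6, 47.4, 40.1]
eef_rot: [3.142, 0.002, 3.106]
force: [-1.2, 0.1, 5.3]
gripper_width: -0.0
```

Request:
servo_tool(
  increments=[
    [0, 0, 0.002, 0],
    [0, 0, 0, 0],
  ],
)

```text
time: 20.15
tool_pos: [595.7, 47.5, 40.0]
eef_rot: [-3.141, 0.002, 3.106]
force: [-4.7, 0.1, 13.1]
gripper_width: -0.0
```

Hard stop at z=40.0 (10 mm travel) with the force rising. I'll hold briefly, then retract.

Request:
servo_tool(
  increments=[
    [0, 0, 0.001, 0],
    [0, 0, 0, 0],
    [0, 0, 0, 0],
  ],
)

```text
time: 20.52
tool_pos: [595.7, 47.4, 40.0]
eef_rot: [-3.141, 0.003, 3.107]
force: [-5.3, -0.3, 16.0]
gripper_width: 0.4
```

Request:
servo_tool(
  increments=[
    [0, 0, -0.02, 0],
    [0, 0, -0.04, 0],
    [0.03, 0, -0.05, 0],
    [0.05, 0, -0.03, 0],
    [0.05, 0, 0, 0],
    [0.03, 0, 0, 0],
    [0, 0, 0, 0],
  ],
)

```text
time: 21.4
tool_pos: [433.2, 53.3, 175.5]
eef_rot: [3.142, -0.001, 3.107]
force: [0.7, 0.4, 0.2]
gripper_width: 0.1
```

```bash
python3 - <<'E'
from cell import *; from h import *
s=observe();print(s['time'],s['tool_pos'],s['force'])
ci=camera_info('wrist');im=read_camera('wrist');cv2.imwrite('pics/w7.png',im)
sc=read_camera('scene');cv2.imwrite('pics/s7.png',sc)
a=cv2.imread('pics/scene0.png')
for n,I in(('before',a),('after',sc)):   # black knob blobs in the scene view
    m=((I.max(2)<60)).astype(np.uint8)
    for (x,y) in((254,235),(309,213),(361,190)):
        w=m[y-12:y+13,x-12:x+13];ys,xs=np.nonzero(w);print(n,(x,y),len(xs),(xs.mean()+x-12).round(1),(ys.mean()+y-12).round(1))
# wrist: mid knob blob vs predicted top centre up/down
print('pred up/down',proj(ci,[[601,47.3,50],[601,47.3,40]]))
q=proj(ci,[[601,47.3,45]])[0].astype(int);m=(im.max(2)<60)[q[1]-30:q[1]+30,q[0]-35:q[0]+35];ys,xs=np.nonzero(m)
print('wrist blob',len(xs),xs.mean()+q[0]-35,ys.mean()+q[1]-30)
# plate: near edges down the middle column
col=im[:,q[0]-10:q[0]+10].mean((1,2));print('pred edge bottom/top rows',proj(ci,[[563.2,48.5,0],[563.2,48.5,18]])[:,1])
g=np.diff(col);print([(i,int(g[i])) for i in np.argsort(-abs(g))[:8]])
E
```

```text
21.4 [433.15926415  53.26330298 175.49715055] [0.73451614 0.38924616 0.17000298]
before (254, 235) 89 253.9 234.5
before (309, 213) 76 308.6 212.8
before (361, 190) 90 362.1 192.0
after (254, 235) 94 254.0 234.4
after (309, 213) 85 311.9 216.6
after (361, 190) 339 358.0 192.5
pred up/down [[311.06492267 439.56303807]
 [311.0640244  430.39422296]]
wrist blob 3790 310.4683377308707 431.4580474934037
pred edge bottom/top rows [361.50126201 374.02315188]
[(np.int64(467), -71), (np.int64(360), 37), (np.int64(468), -37), (np.int64(466), -32), (np.int64(306), -30), (np.int64(359), 25), (np.int64(440), 21), (np.int64(441), 21)]
```

The low knob is unchanged and the mid knob is lower in the image. The plate edge is at row 360 against 361.5 predicted for home, and the robot is clear. Handing in.

```bash
python3 -c "
from cell import *
print(job_done())"
```

```text
the job is handed in; nothing more can be done
None
```

The plate is home in the middle bay (bay_mid) and that bay's lock knob is pressed fully down. I handed the job in at about 21.5 s; no verdict is reported.

**What I did:** I pushed the plate about 70 mm sideways with two spread fingers, which squared it to the bay. I then pushed it along the bench into the slot and pressed the knob.

**Checks that passed:**
- **Plate home:** it stopped hard against the back wall at tool x = 552.1 mm, with the force rising to about 12 N. Its outer edge was flush with the mouth and about 1 mm off the bay's centre. After the press the edge was still within about 1.5 pixels of the home position.
- **Knob down:** it stopped hard at z = 40.0 mm (10 mm of travel), with the force rising to 16 N. It also sits lower in the scene image than before.
- **Low knob:** unchanged in the scene image.
- **Robot clear:** it was well away from everything when I handed in.

**Checks that failed or disagreed:**
- **Tall knob:** the arm hid it in the last scene picture, so I could not check it there, though the tool never went near it.
- **Wrist picture of the mid knob:** the measured spot also took in the gripper, so it gave no usable reading.
- **Timer, tape and cup:** I did not measure them again, but the tool never went near them.
- **Side camera:** it disagreed with the scene camera by about 20–30 mm in y, so I used the wrist and scene views instead.

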